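# Finish the alternating stack of hub flanges

## Task

Finish the stack of hub flanges begun on the plywood board, turned alternately so that they pack tight: onto the flange standing hub down there, set the matching flange that lies hub up, flat face to flat face, and on top of that the matching one that stands hub down, hub to hub. Centre them over one another and set them down gently rather than letting them fall; leave the small flange and the plain spacer disc where they lie.

Things in the scene. Friction and masses are not known exactly. Their poses are not given: they have to be found in the camera images.
- base_flange_center (a point): The base flange, loose on a fixed plywood board (180 x 180 x 12 mm): steel, hat-shaped: flange 62 mm across, 12 mm thick; hub 38 mm across, 30 mm long; 42 mm tall, 0.45 kg. Bore and bolt holes are only marks. It stands hub down, its flat 62 mm face on top; leave it on the board. Point: on its axis, half-way up (21 mm); z up.
- up_flange_center (a point): The first flange to stack, same size as the base flange, lying hub up on the bench: steel, hat-shaped: flange 62 mm across, 12 mm thick; hub 38 mm across, 30 mm long; 42 mm tall, 0.45 kg. Bore and bolt holes are only marks. Its 62 mm flange is at the bottom (0 to 12 mm), its 38 mm hub stands above it (12 to 42 mm). Point: on its axis, half-way up (21 mm); z up.
- down_flange_center (a point): The second flange to stack, same size, standing hub down on the bench: steel, hat-shaped: flange 62 mm across, 12 mm thick; hub 38 mm across, 30 mm long; 42 mm tall, 0.45 kg. Bore and bolt holes are only marks. Its 38 mm hub is at the bottom (0 to 30 mm), its 62 mm flange on top (30 to 42 mm). Point: on its axis, half-way up (21 mm); z up.
- small_flange_center (a point): Bystander, to be left alone: a smaller steel hub flange lying hub up, flange 44 mm in diameter and 8 mm thick, hub 22 mm in diameter, 28 mm tall in all, 0.12 kg. The point is on its axis, half-way up (14 mm).
- spacer_center (a point): Bystander, to be left alone: a plain flat steel spacer disc, 62 mm in diameter and 12 mm thick, without a hub, 0.25 kg. The point is its centre, 6 mm up.
Things that resemble listed ones, but are neither listed nor needed, are in the scene too. What is shaped like the part that bears down_flange_center but blue is not meant.

How it is judged:
By the outcome, as a careful person would: the job done as asked, in the order asked, and still so for the second after the job is handed in, with the robot touching nothing.
It also fails if it takes over 54 s, if anything falls off the work surface, if the arm or the gripper's body presses on something with over 40 N, if the wrist force passes 120 N, or if a joint passes its speed limit or range.

## Robot

A 7-joint arm with a two-finger parallel gripper is mounted at the origin on the work surface. World frame = base frame: x ahead of the robot, y to its left, z up, the work surface at z = 0. Lengths are in m, angles in rad, forces in N, time in s.
With the tool pointing down it reaches from about 0.425 to 0.875 m from the base axis. Payload 8.4 kg.
Tool frame: the origin (TCP) lies midway between the tips of the shut fingers; the grasp point (between the pads) lies 19 mm behind it; z points along the fingers, y is the line along which they close (so a half turn about z gives the same grasp; the last joint's range is limited). The gripper opens to 85 mm and grips with 20 to 120 N. Pads are 22 mm wide; open, the fingers measure 114 mm over their backs; the gripper's body (76 mm by 85 mm) begins 54 mm behind the grasp point. The pads swing forward as they close: fully open they stand 13 mm farther back than shut.
Start: joints at [1.129, 0.333, 0.04, 1.465, -0.013, 1.343, -0.059], TCP at [0.218, -0.612, 0.208] pointing down, gripper open.
Joint ranges: [-2.58, 2.58], [-0.38, 2.09], [-1.3, 1.39], [0.25, 2.4], [-1.5, 4.64], [0.08, 2.09], [-2.65, 2.65]. Speed limits (rad/s): [2.22, 2.22, 2.79, 2.79, 3.14, 3.14, 3.14].

## Interface

Orientations are given as a unit quaternion [w, x, y, z].
In Python, from station import ctrl gives the robot as it stands.
- The arm moves only by the shell command python3 -m crank 'ROWS' [FORCE]. ROWS is JSON, a list of rows, each a list of 5 numbers: the gripper command: -1 is fully open, 1 is shut, values between are in proportion, then the shift along the world's x, y, z in units of 25 mm (1.0 is 25 mm), then the turn about the world's z in units of 6 degrees (1.0 is 6 degrees). A call has exactly 5 rows; each row is the pose to reach, as a shift and turn from the pose commanded when the call began; what a row does not reach only later rows make up. A row lasts 1/12 s, in which the tool goes at most 41.7 mm and 7.16 degrees, less where a joint would pass 70% of its speed; a pose out of reach is approached as far as the arm can. A call with a gripper value outside its range is refused whole. The fingers move at their own pace and stop on an object; FORCE is the grip in N (left out, the last holds). Time passes only in rows, so rows that repeat a pose let the fingers close, or fill a call up. It gives the time, the measured TCP pose, the force, the opening and the grip force at its end, in the units of the state.
- ctrl.state(): the state, without advancing time (a new reading comes with each control period).
- ctrl.camera(name): name is "scene" or "top"; returns the picture (384x512x3 uint8, red, green, blue); there is no depth.
- ctrl.camera_info(name): a dict with "fx", "fy", "cx", "cy" (pixels), "distortion" ([k1, k2, p1, p2, k3] as OpenCV has them; the pictures are not rectified), "rvec" (rotation vector, rad) and "tvec" (3), from world to camera coordinates, as OpenCV has them. Camera axes: x right, y down, z forward; pixel columns grow to the right and rows downward; lengths in m; the calibration is good to about 2 mm. A picture is of the moment at which its call begins. camera_info takes no time and is no camera call.
- ctrl.finish_job(): hands the job in; it is judged then, once.
The state is a dict: "t": time; "joints": joint angles; "qvel": joint speeds; "joint_efforts": joint torques, N m; "tool_pos": TCP position; "eef_rot": TCP orientation; "force": force on the tool from outside, world axes, zero at the start; "moment": the same for the moment, N m; "width": opening from 0.0 (shut) to 1.0 (fully open); "gripper_force": force on a finger pad.
Only numpy, scipy, OpenCV 4.12 (cv2) and the standard library are available. Lean on these libraries where they do the work, as an engineer would, in place of code of your own. Each camera call takes 0.05 s, during which the arm holds its last target. There are 200 camera calls.

## Working session

There is one attempt and no reset: what is moved stays moved. The work goes in short steps, Python scripts to look and compute and a shell command to move; the robot and the scene stay as the last step left them, time stands still between calls to the robot, and variables do not carry over. Pictures are saved under pics/ and viewed, at most 10 in all, crops included, and the job is handed in when it is done.

```bash
mkdir -p pics; ls; python3 - <<'E'
from station import ctrl
import cv2
for n in("scene","top"):
    im=ctrl.camera(n); cv2.imwrite(f"pics/{n}0.png",im[:,:,::-1]); print(n,ctrl.camera_info(n))
print(ctrl.state())
E
```

```text
pics
scene {'fx': 348.4523466518267, 'fy': 348.4523466518267, 'cx': 258.08877943910045, 'cy': 194.8148437433237, 'distortion': array([-0.01513504,  0.        ,  0.        ,  0.        ,  0.        ]), 'rvec': array([ 2.18662676,  1.51220056, -0.44423771]), 'tvec': array([-0.21850338, -0.43809318,  1.09164222])}
top {'fx': 462.0718057296663, 'fy': 462.0718057296663, 'cx': 254.19660818822732, 'cy': 194.2135846679491, 'distortion': array([-0.04738608,  0.        ,  0.        ,  0.        ,  0.        ]), 'rvec': array([ 2.16471008, -2.20345121,  0.0277431 ]), 'tvec': array([0.01523605, 0.57782482, 1.08764676])}
{'t': 0.1, 'joints': array([ 1.12879253,  0.33385055,  0.03985525,  1.4661852 , -0.01338075,
        1.34331911, -0.05851659]), 'qvel': array([-0.00084184, -0.00265981,  0.000478  , -0.00205508, -0.00075025,
        0.00027505,  0.00036269]), 'joint_efforts': array([ 4.45020123e-03, -6.60018897e+01,  1.37058757e+00, -4.06468821e+01,
        1.70824357e-02,  9.08449263e-03,  1.17467005e-05]), 'tool_pos': array([ 0.21830816, -0.61175907,  0.20730218]), 'eef_rot': array([-7.25652472e-04,  9.85347267e-01,  1.70558503e-01, -1.82847453e-04]), 'force': array([-1.095068  ,  0.22263516,  0.34242908]), 'moment': array([ 0.04221298, -0.03486821, -0.02553446]), 'gripper_force': 0.0, 'width': 0.9995932071546217}
```

View pics/top0.png

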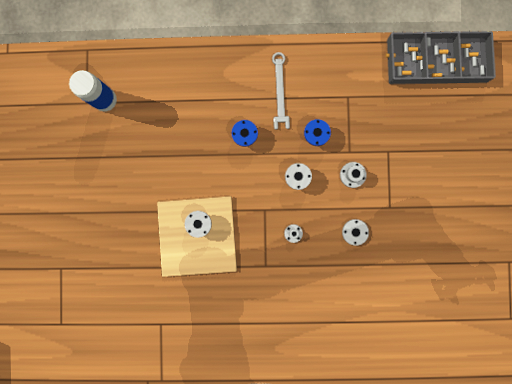

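View pics/scene0.png

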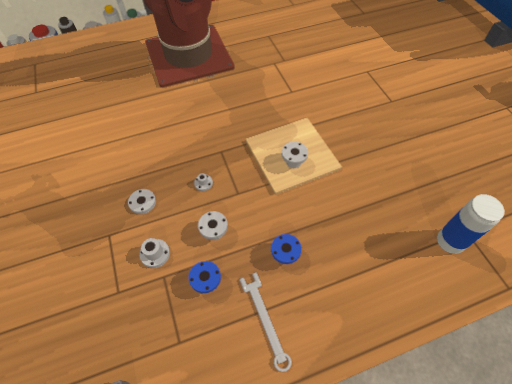

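The top view shows the base flange on the board at (197,224), the hub-up flange at (354,175) and the small flange at (293,233). The discs at (298,176) and (356,232) are the down flange and the spacer, so I'll triangulate their heights to tell them apart.

```bash
cat > h.py <<'E'
import numpy as np, cv2
from station import ctrl
def cam(n):
    i=ctrl.camera_info(n); K=np.array([[i['fx'],0,i['cx']],[0,i['fy'],i['cy']],[0,0,1]])
    return K,np.array(i['distortion']),cv2.Rodrigues(np.array(i['rvec']))[0],np.array(i['tvec'])
def ray(n,p):
    K,d,R,t=cam(n); u=cv2.undistortPoints(np.array([[p]],float),K,d)[0,0]
    return -R.T@t, R.T@np.array([u[0],u[1],1.])
def plane(n,p,z):
    c,r=ray(n,p); return c+r*(z-c[2])/r[2]
def tri(p,q):
    a,r=ray("top",p); b,s=ray("scene",q)
    k=np.linalg.lstsq(np.c_[r,-s],b-a,rcond=None)[0]
    P,Q=a+k[0]*r,b+k[1]*s; return (P+Q)/2,np.linalg.norm(P-Q)
def blobs(im,mask):
    n,l,s,c=cv2.connectedComponentsWithStats(mask.astype(np.uint8))
    return [(c[i].round(1),s[i].tolist()) for i in range(1,n) if s[i][4]>40]
def ell(im,p,r=22,sat=60,vmin=110):
    x0,y0=int(p[0])-r,int(p[1])-r; c=im[y0:y0+2*r,x0:x0+2*r]
    h=cv2.cvtColor(cv2.resize(c,None,fx=4,fy=4,interpolation=cv2.INTER_CUBIC),cv2.COLOR_RGB2HSV)
    m=((h[...,1]<sat)&(h[...,2]>vmin)).astype(np.uint8)
    cs=cv2.findContours(m,cv2.RETR_EXTERNAL,cv2.CHAIN_APPROX_NONE)[0]
    k=cv2.convexHull(max(cs,key=cv2.contourArea)); e=cv2.fitEllipse(k)
    return (np.array(e[0])-1.5)/4+[x0,y0],np.array(e[1])/4,e[2]
E
python3 - <<'E'
from h import *
T=cv2.imread("pics/top0.png")[:,:,::-1].copy();S=cv2.imread("pics/scene0.png")[:,:,::-1].copy()
L={"base":((197,224),(295,153)),"up":((354,175),(154,253)),"A":((298,176),(212,225)),"B":((356,232),(142,201)),"small":((293,233),(203,182))}
for k,(p,q) in L.items():
    a=ell(T,p);b=ell(S,q); X,e=tri(a[0],b[0]); print(k,a[0].round(1),a[1].round(1),b[0].round(1),b[1].round(1),X.round(4),round(e,4))
def up(im,p):return cv2.resize(im[p[1]-22:p[1]+22,p[0]-22:p[0]+22],(200,200),interpolation=cv2.INTER_NEAREST)
g=np.vstack([np.hstack([up(T,L[k][0]) for k in("base","up","A","B")]),np.hstack([up(S,L[k][1]) for k in("base","up","A","B")])])
cv2.imwrite("pics/g.png",g[:,:,::-1])
E
```

```text
base [197.5 223.7] [26.7 27. ] [294.4 154. ] [25.8 26.4] [0.5101 0.1363 0.0432] 0.0019
up [352.8 174.4] [25.7 26.3] [153.9 252.4] [29.6 30.4] [ 0.6214 -0.2326  0.0092] 0.0016
A [298. 176.] [26.4 26.7] [212.5 225. ] [28.2 29.4] [ 0.6176 -0.0993  0.036 ] 0.001
B [355.1 231.9] [26.1 26.7] [141.4 201. ] [24.2 28.1] [ 0.4838 -0.2348  0.0064] 0.0012
small [293.1 233.2] [18.3 18.4] [203. 182.] [17.1 18.1] [ 0.4834 -0.0869  0.006 ] 0.0013
```

View pics/g.png

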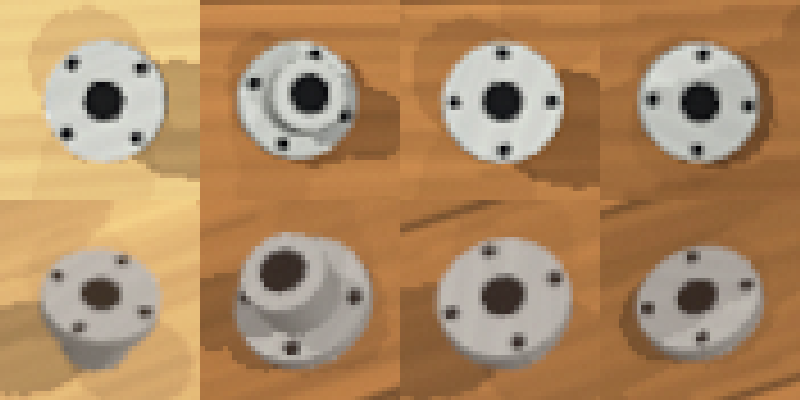

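The crops show that A (top 298,176) stands tall, with its side visible below the face, so it is the down flange. B (355,232) is the thin spacer. Next I'll refine the positions using the bore marks on faces of known height.

```bash
cat >> h.py <<'E'
def bore(im,p,r=22,vmax=75,near=6):
    x0,y0=int(p[0])-r,int(p[1])-r
    g=cv2.resize(im[y0:y0+2*r,x0:x0+2*r],None,fx=4,fy=4,interpolation=cv2.INTER_CUBIC).max(2)
    n,l,s,c=cv2.connectedComponentsWithStats((g<vmax).astype(np.uint8))
    i=min((j for j in range(1,n) if 250<s[j][4]<2500),key=lambda j:np.hypot(*(c[j]-4*r)))
    return (c[i]-1.5)/4+[x0,y0],s[i][4]/16
E
python3 - <<'E'
from h import *
T=cv2.imread("pics/top0.png")[:,:,::-1].copy();S=cv2.imread("pics/scene0.png")[:,:,::-1].copy()
for k,p,q,z in(("base",(197,224),(295,153),.054),("up",(356,173),(150,247),.042),("A",(298,176),(212,225),.042)):
    a,na=bore(T,p);b,nb=bore(S,q)
    print(k,a.round(1),na,b.round(1),nb,plane("top",a,z).round(4),plane("scene",b,z).round(4),tri(a,b)[0].round(4))
    if k!="up":
        print("  ell",plane("top",ell(T,p)[0],z).round(4))
E
```

```text
base [197.2 223.6] 51.5 [294.6 151.2] 31.0 [0.5107 0.1364 0.054 ] [0.51   0.1349 0.054 ] [0.5104 0.1355 0.0544]
  ell [0.5105 0.1356 0.054 ]
up [355.6 173. ] 51.125 [149.5 246.1] 58.5625 [ 0.6216 -0.2322  0.042 ] [ 0.6211 -0.2337  0.042 ] [ 0.6215 -0.2328  0.0427]
A [298.  175.7] 49.875 [212.  223.6] 49.8125 [ 0.6179 -0.0982  0.042 ] [ 0.6171 -0.0999  0.042 ] [ 0.6177 -0.099   0.0428]
  ell [ 0.6172 -0.0984  0.042 ]
```

Positions in m: base (0.5104, 0.1357), up flange (0.6214, -0.233), down flange (0.6176, -0.099). I'm moving above the up flange.

```bash
python3 -m crank '[[-1,1.15,1.08,-0.25,0],[-1,2.3,2.16,-0.5,0],[-1,3.45,3.24,-0.75,0],[-1,4.6,4.32,-1,0],[-1,5.75,5.4,-1.25,0]]' 40
python3 -m crank '[[-1,1.15,1.08,-0.25,0],[-1,2.3,2.16,-0.5,0],[-1,3.45,3.24,-0.75,0],[-1,4.6,4.32,-1,0],[-1,5.75,5.4,-1.25,0]]'
python3 -m crank '[[-1,1.15,1.08,-0.25,0],[-1,2.3,2.16,-0.5,0],[-1,3.45,3.24,-0.75,0],[-1,4.6,4.35,-1,0],[-1,4.6,4.35,-1,0]]'
```

```text
t: 0.52
tool_pos: [0.3631, -0.4755, 0.1763]
eef_rot: [-0.0, 0.985, 0.17, -0.0]
force: [-0.1, -0.4, 0.1]
width: 0.997
gripper_force: 0.0
t: 0.93
tool_pos: [0.5069, -0.3405, 0.1451]
eef_rot: [-0.0, 0.985, 0.17, -0.0]
force: [0.3, -1.4, 0.5]
width: 1.001
gripper_force: 0.0
t: 1.35
tool_pos: [0.6256, -0.2232, 0.1185]
eef_rot: [-0.003, 0.984, 0.176, 0.001]
force: [-0.0, 2.4, -0.6]
width: 1.004
gripper_force: 0.0
```

```bash
python3 -m crank '[[-1,0,0,-1,0],[-1,0,0,-1.5,0],[-1,0,0,-1.5,0],[-1,0,0,-1.5,0],[-1,0,0,-1.5,0]]'
python3 - <<'E'
from h import *
T=ctrl.camera("top");S=ctrl.camera("scene")
g=np.hstack([cv2.resize(T[120:270,260:410],(390,390)),cv2.resize(S[150:300,80:230],(390,390))]);cv2.imwrite("pics/a1.png",g[:,:,::-1])
print(ctrl.state()['tool_pos'])
E
```

```text
t: 1.77
tool_pos: [0.6209, -0.2342, 0.0839]
eef_rot: [0.0, 0.985, 0.17, 0.0]
force: [0.2, -0.3, 1.4]
width: 0.997
gripper_force: 0.0
[ 0.62137209 -0.23408094  0.08440527]
```

View pics/a1.png

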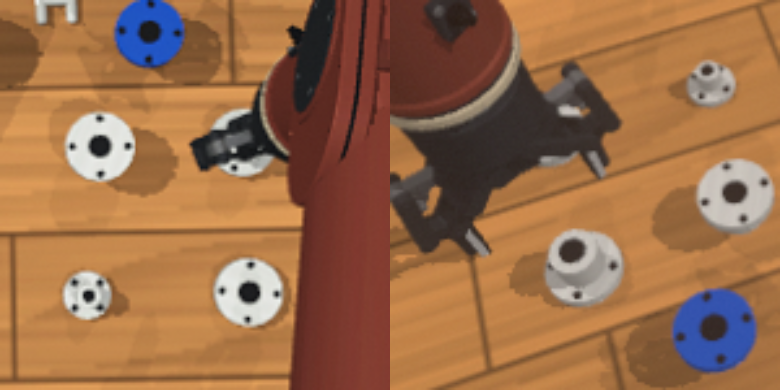

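The picture shows the fingers straddling the hub-up flange with free space all round. Now I'll lower onto the hub and grip it.

```bash
python3 -m crank '[[-1,0,0.04,-0.8,0],[-1,0,0.04,-1.6,0],[-1,0,0.04,-2.3,0],[-1,0,0.04,-2.8,0],[-1,0,0.04,-2.8,0]]'
python3 -m crank '[[0.2,0,0,0,0],[0.4,0,0,0,0],[1,0,0,0,0],[1,0,0,0,0],[1,0,0,0,0]]' 60
python3 -m crank '[[1,0,0,0,0],[1,0,0,0,0],[1,0,0,0,0],[1,0,0,0,0],[1,0,0,0,0]]' 60
```

```text
t: 2.28
tool_pos: [0.6194, -0.2322, 0.0109]
eef_rot: [-0.001, 0.985, 0.17, -0.002]
force: [-0.6, -0.3, 0.1]
width: 1.001
gripper_force: 0.0
t: 2.7
tool_pos: [0.622, -0.2328, 0.0149]
eef_rot: [0.001, 0.985, 0.17, 0.001]
force: [-0.8, 1.3, 6.5]
width: 0.39
gripper_force: 59.0
t: 3.12
tool_pos: [0.622, -0.2328, 0.015]
eef_rot: [0.001, 0.985, 0.171, 0.001]
force: [-1.7, -0.5, 6.6]
width: 0.397
gripper_force: 59.0
```

```bash
python3 -m crank '[[1,0,0,0.2,0],[1,0,0,0.8,0],[1,0,0,1.8,0],[1,0,0,3,0],[1,0,0,4.2,0]]'
python3 -m crank '[[1,-0.3,0.9,0,0],[1,-0.7,2.3,0,0],[1,-1.15,3.8,0,0],[1,-1.6,5.3,0,0],[1,-2,6.7,0,0]]'
python3 -m crank '[[1,-0.45,1.5,0,0],[1,-0.9,3,0,0],[1,-1.3,4.4,0,0],[1,-1.65,5.5,0,0],[1,-1.9,6.3,0,0]]'
python3 -m crank '[[1,-0.2,0.6,0,0],[1,-0.4,1.2,0,0],[1,-0.56,1.7,0,0],[1,-0.56,1.74,0,0],[1,-0.56,1.74,0,0]]'
python3 -m crank '[[1,0,0,0,0],[1,0,0,0,0],[1,0,0,0,0],[1,0,0,0,0],[1,0,0,0,0]]'
python3 - <<'E'
from h import *
T=ctrl.camera("top");S=ctrl.camera("scene")
g=np.hstack([cv2.resize(T[150:300,120:270],(390,390)),cv2.resize(S[70:220,220:370],(390,390))]);cv2.imwrite("pics/a2.png",g[:,:,::-1])
cv2.imwrite("pics/a2t.png",T[:,:,::-1]);cv2.imwrite("pics/a2s.png",S[:,:,::-1]);print(ctrl.state()['tool_pos'])
E
```

```text
t: 3.53
tool_pos: [0.62, -0.2321, 0.1187]
eef_rot: [-0.001, 0.985, 0.171, -0.001]
force: [0.3, -0.3, -3.5]
width: 0.394
gripper_force: 60.2
t: 3.95
tool_pos: [0.5697, -0.0628, 0.1182]
eef_rot: [-0.0, 0.985, 0.171, -0.0]
force: [0.4, 1.8, -3.0]
width: 0.392
gripper_force: 60.3
t: 4.37
tool_pos: [0.5219, 0.096, 0.1184]
eef_rot: [-0.0, 0.985, 0.172, -0.0]
force: [-0.1, -0.4, -3.6]
width: 0.39
gripper_force: 60.3
t: 4.78
tool_pos: [0.5091, 0.1366, 0.1183]
eef_rot: [0.0, 0.985, 0.171, -0.0]
force: [-1.0, -0.1, -2.5]
width: 0.393
gripper_force: 60.3
t: 5.2
tool_pos: [0.5096, 0.1356, 0.1181]
eef_rot: [0.0, 0.985, 0.17, -0.0]
force: [-0.4, 0.2, -4.3]
width: 0.395
gripper_force: 60.3
[0.5095247  0.13585345 0.11808966]
```

View pics/a2.png

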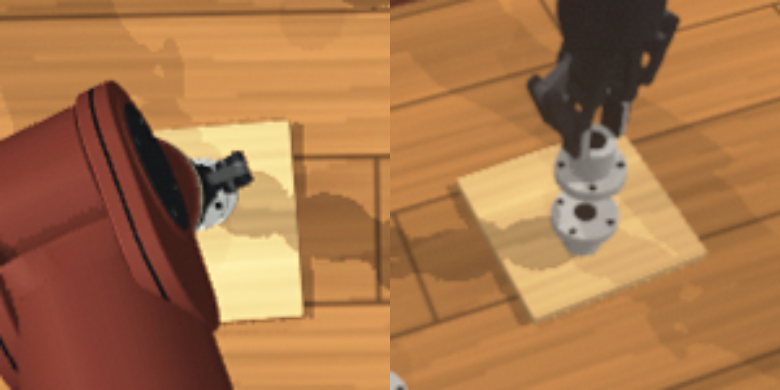

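The flange hangs level over the base in the scene camera, at about (297,141) against the base at (295,152). I'll measure its centre in hand from the lower-rim arc before lowering.

```bash
cat >> h.py <<'E'
from scipy.optimize import least_squares
def arc(im,n,box,z,R=.031,sat=70,vmin=95,guess=None,cols=None,low=True):
    x0,y0,x1,y1=box; h=cv2.cvtColor(cv2.resize(im[y0:y1,x0:x1],None,fx=4,fy=4,interpolation=cv2.INTER_CUBIC),cv2.COLOR_RGB2HSV)
    m=((h[...,1]<sat)&(h[...,2]>vmin)).astype(np.uint8)
    k,l,s,c=cv2.connectedComponentsWithStats(m); m=l==(1+np.argmax(s[1:,4]))
    P=[]
    for u in np.where(m.any(0))[0]:
        v=np.where(m[:,u])[0]; v=(v.max()+.5) if low else (v.min()-.5)
        P.append(((u-1.5)/4+x0,(v-1.5)/4+y0))
    W=np.array([plane(n,p,z)[:2] for p in P])
    f=least_squares(lambda c:np.hypot(*(W-c).T)-R,guess if guess is not None else W.mean(0),loss="soft_l1",f_scale=.0007)
    return f.x,np.median(abs(f.fun)),len(P),m
E
python3 - <<'E'
from h import *
T=cv2.imread("pics/a2t.png")[:,:,::-1].copy();S=cv2.imread("pics/a2s.png")[:,:,::-1].copy()
h=cv2.cvtColor(S,cv2.COLOR_RGB2HSV)
for (c,r) in((290,140),(300,145),(295,152),(295,163),(280,150)):print((c,r),S[r,c],h[r,c])
for vmin in(80,95,110):
    x,e,n,m=arc(S,"scene",(278,118,316,147),.103,vmin=vmin,guess=(.51,.136)); print(vmin,x.round(4),e.round(5),n)
cv2.imwrite("pics/m.png",m.astype(np.uint8)*255)
print("base bore",plane("scene",bore(S,(295,152),r=8)[0],.054).round(4))
# upper outline of base flange is partly hidden; held flange hub bore
E
```

```text
(290, 140) [182 175 168] [ 15  20 182]
(300, 145) [134 127 121] [ 14  25 134]
(295, 152) [59 47 38] [13 91 59]
(295, 163) [125 119 113] [ 15  24 125]
(280, 150) [226 182 119] [ 18 121 226]
80 [0.5075 0.1346] 0.00164 111
95 [0.5075 0.1346] 0.00164 111
110 [0.5075 0.1346] 0.00164 111
base bore [0.51  0.135 0.054]
```

```bash
python3 - <<'E'
import cv2,numpy as np
S=cv2.imread("pics/a2s.png");a=cv2.resize(S[112:172,270:325],None,fx=7,fy=7,interpolation=cv2.INTER_CUBIC)
m=cv2.resize(cv2.imread("pics/m.png"),None,fx=2,fy=2);m=cv2.copyMakeBorder(m,0,a.shape[0]-m.shape[0],0,0,cv2.BORDER_CONSTANT)
cv2.imwrite("pics/a3.png",np.hstack([a,m]))
E
```

```text
(no output)
```

View pics/a3.png

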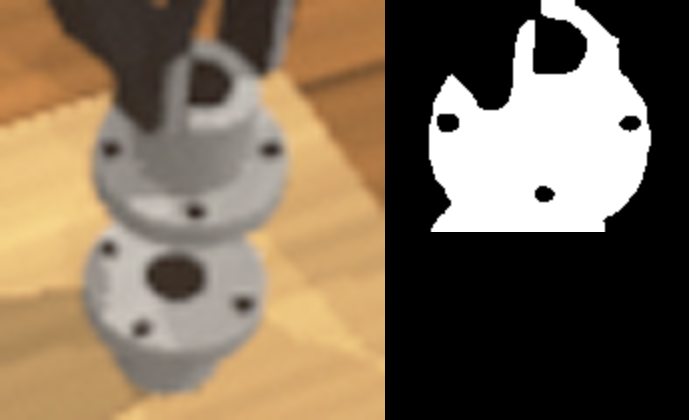

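The crop shows three bolt holes of the held flange, at scene (285.9,133.3), (308.6,133.4) and (297.9,142.2). The outer two are opposite each other, so their midpoint gives the centre.

```bash
python3 - <<'E'
from h import *
for z in(.112,.115,.118):
    a,b,c=[plane("scene",p,z) for p in((285.8,133.2),(308.5,133.3),(297.8,142.1))]
    print(z,((a+b)/2).round(4),[np.linalg.norm(v).round(4) for v in(a-b,a-c,b-c)],"bore z+30",plane("scene",(299.6,123.7),z+.03).round(4))
E
```

```text
0.112 [0.507  0.1375 0.112 ] [np.float64(0.05), np.float64(0.0358), np.float64(0.0354)] bore z+30 [0.5078 0.1402 0.142 ]
0.115 [0.5093 0.1362 0.115 ] [np.float64(0.0498), np.float64(0.0357), np.float64(0.0352)] bore z+30 [0.5103 0.1388 0.145 ]
0.118 [0.5117 0.1349 0.118 ] [np.float64(0.0495), np.float64(0.0355), np.float64(0.035)] bore z+30 [0.5128 0.1374 0.148 ]
```

```bash
python3 -m crank '[[1,0.03,-0.04,-0.4,0],[1,0.03,-0.04,-0.9,0],[1,0.03,-0.04,-1.4,0],[1,0.03,-0.04,-1.7,0],[1,0.03,-0.04,-1.7,0]]'
python3 -m crank '[[1,0,0,0,0],[1,0,0,0,0],[1,0,0,0,0],[1,0,0,0,0],[1,0,0,0,0]]'
python3 - <<'E'
from h import *
S=ctrl.camera("scene");T=ctrl.camera("top");cv2.imwrite("pics/b_s.png",S[:,:,::-1]);cv2.imwrite("pics/b_t.png",T[:,:,::-1])
a=cv2.resize(S[122:182,270:325],None,fx=7,fy=7,interpolation=cv2.INTER_CUBIC);b=cv2.resize(T[195:255,170:225],None,fx=7,fy=7,interpolation=cv2.INTER_CUBIC)
cv2.imwrite("pics/b1.png",np.hstack([a,b])[:,:,::-1])
g=a.max(2);n,l,s,c=cv2.connectedComponentsWithStats((g<85).astype(np.uint8))
for i in range(1,n):
    if 60<s[i][4]<1500:print(((c[i]-3)/7+[270,122]).round(2),s[i][4])
E
```

```text
t: 5.72
tool_pos: [0.5084, 0.1346, 0.0727]
eef_rot: [-0.0, 0.985, 0.171, -0.002]
force: [-0.1, -0.1, -4.1]
width: 0.391
gripper_force: 60.3
t: 6.13
tool_pos: [0.5105, 0.1352, 0.0761]
eef_rot: [-0.0, 0.985, 0.171, 0.0]
force: [-0.4, -0.5, -4.0]
width: 0.397
gripper_force: 60.3
[297.46 137.03] 1406
[284.29 145.72] 95
[306.22 145.79] 69
[295.66 154.28] 80
```

View pics/b1.png

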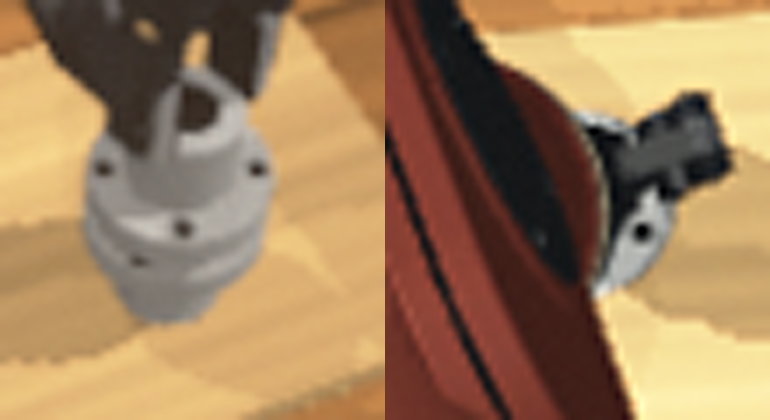

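The flange now hangs about 7 mm over the base, with holes at scene (284.3,145.7) and (306.2,145.8). I'll compute the remaining offset.

```bash
python3 - <<'E'
from h import *
for z in(.071,.073,.075):
    a,b,c=[plane("scene",p,z) for p in((284.29,145.72),(306.22,145.79),(295.66,154.28))]
    print(z,((a+b)/2).round(4),[np.linalg.norm(v).round(4) for v in(a-b,a-c,b-c)])
S=cv2.imread("pics/scene0.png")[:,:,::-1].copy()
a=cv2.resize(S[122:182,270:325],None,fx=7,fy=7,interpolation=cv2.INTER_CUBIC)
g=a.max(2);n,l,s,c=cv2.connectedComponentsWithStats((g<85).astype(np.uint8))
Q=[(c[i]-3)/7+[270,122] for i in range(1,n) if 30<s[i][4]<2500]
W=np.array([plane("scene",q,.054) for q in Q]);print(W.round(4))
E
```

```text
0.071 [0.508 0.136 0.071] [np.float64(0.0505), np.float64(0.0354), np.float64(0.0356)]
0.073 [0.5094 0.1352 0.073 ] [np.float64(0.0503), np.float64(0.0353), np.float64(0.0354)]
0.075 [0.5109 0.1344 0.075 ] [np.float64(0.0502), np.float64(0.0351), np.float64(0.0353)]
[[0.4935 0.154  0.054 ]
 [0.4903 0.1187 0.054 ]
 [0.5098 0.1349 0.054 ]
 [0.5284 0.1513 0.054 ]
 [0.5261 0.1155 0.054 ]]
```

The offset is within 0.5 mm. I'm lowering slowly until contact.

```bash
python3 -m crank '[[1,0,0,-0.06,0],[1,0,0,-0.12,0],[1,0,0,-0.17,0],[1,0,0,-0.2,0],[1,0,0,-0.2,0]]'
python3 -m crank '[[1,0,0,-0.01,0],[1,0,0,-0.02,0],[1,0,0,-0.03,0],[1,0,0,-0.04,0],[1,0,0,-0.04,0]]'
```

```text
t: 6.65
tool_pos: [0.51, 0.135, 0.0703]
eef_rot: [-0.0, 0.985, 0.171, -0.0]
force: [-0.0, 0.6, -4.3]
width: 0.399
gripper_force: 60.3
t: 7.07
tool_pos: [0.5102, 0.1351, 0.0696]
eef_rot: [-0.0, 0.985, 0.171, -0.0]
force: [1.0, -0.1, -3.4]
width: 0.39
gripper_force: 60.3
```

```bash
python3 -m crank '[[1,0,0,-0.01,0],[1,0,0,-0.02,0],[1,0,0,-0.03,0],[1,0,0,-0.03,0],[1,0,0,-0.03,0]]'
python3 -m crank '[[1,0,0,-0.01,0],[1,0,0,-0.02,0],[1,0,0,-0.03,0],[1,0,0,-0.03,0],[1,0,0,-0.03,0]]'
```

```text
t: 7.48
tool_pos: [0.5103, 0.1351, 0.069]
eef_rot: [0.0, 0.985, 0.171, 0.0]
force: [-1.7, -0.5, -1.5]
width: 0.395
gripper_force: 60.7
t: 7.9
tool_pos: [0.5107, 0.1353, 0.0689]
eef_rot: [0.0, 0.985, 0.171, 0.001]
force: [-3.1, -0.2, 7.2]
width: 0.39
gripper_force: 61.9
```

Contact at TCP z = 0.069 m. I'll ease off, open gradually and rise.

```bash
python3 -m crank '[[1,0,0,0.02,0],[1,0,0,0.03,0],[0.1,0,0,0.03,0],[-0.1,0,0,0.03,0],[-0.3,0,0,0.03,0]]'
python3 -m crank '[[-0.6,0,0,0,0],[-1,0,0,0,0],[-1,0,0,0,0],[-1,0,0,0,0],[-1,0,0,0,0]]'
python3 -m crank '[[-1,0,0,0.3,0],[-1,0,0,0.9,0],[-1,0,0,1.7,0],[-1,0,0,2.7,0],[-1,0,0,3.5,0]]'
python3 -m crank '[[-1,0.4,-0.9,0.3,0],[-1,0.9,-2.2,0.3,0],[-1,1.5,-3.6,0.3,0],[-1,2.1,-5,0.3,0],[-1,2.7,-6.3,0.3,0]]'
python3 - <<'E'
from h import *
S=ctrl.camera("scene");T=ctrl.camera("top");cv2.imwrite("pics/c_s.png",S[:,:,::-1]);cv2.imwrite("pics/c_t.png",T[:,:,::-1])
a=cv2.resize(S[122:182,270:325],None,fx=7,fy=7,interpolation=cv2.INTER_CUBIC);b=cv2.resize(T[195:255,170:225],None,fx=7,fy=7,interpolation=cv2.INTER_CUBIC)
cv2.imwrite("pics/c1.png",np.hstack([a,b])[:,:,::-1])
for im,n,o in((a,"scene",(270,122)),(b,"top",(170,195))):
    k,l,s,c=cv2.connectedComponentsWithStats((im.max(2)<85).astype(np.uint8))
    for i in range(1,k):
        if 30<s[i][4]<3500:
            q=(c[i]-3)/7+o; print(n,q.round(1),s[i][4],plane(n,q,.066)[:2].round(4),plane(n,q,.096)[:2].round(4))
E
```

```text
t: 8.32
tool_pos: [0.5104, 0.1352, 0.0689]
eef_rot: [-0.0, 0.985, 0.171, 0.0]
force: [-0.2, 0.3, -0.9]
width: 0.65
gripper_force: 0.0
t: 8.73
tool_pos: [0.5102, 0.1351, 0.0689]
eef_rot: [-0.0, 0.985, 0.171, 0.0]
force: [0.2, 0.4, 0.8]
width: 1.002
gripper_force: 0.0
t: 9.15
tool_pos: [0.5103, 0.1353, 0.1585]
eef_rot: [-0.0, 0.985, 0.171, 0.0]
force: [0.2, -0.6, 1.0]
width: 0.998
gripper_force: 0.0
t: 9.57
tool_pos: [0.5782, -0.0246, 0.1648]
eef_rot: [0.0, 0.985, 0.17, 0.0]
force: [0.6, 0.3, 0.1]
width: 1.002
gripper_force: 0.0
scene [295.9 139.1] 1908 [0.4862 0.1476] [0.5091 0.135 ]
scene [284.2 147.7] 84 [0.5003 0.1119] [0.5225 0.1009]
scene [305.6 147.7] 54 [0.5181 0.1581] [0.5395 0.1449]
scene [295.6 156.1] 60 [0.5323 0.1265] [0.553  0.1149]
top [200.3 213.6] 186 [0.5334 0.1273] [0.5331 0.1231]
top [185.9 220. ] 129 [0.5194 0.1605] [0.5195 0.1553]
top [194.3 224.1] 2868 [0.5098 0.1412] [0.5102 0.1365]
top [206.7 227.7] 228 [0.5011 0.1131] [0.5018 0.1092]
top [192.5 234.2] 177 [0.4869 0.1456] [0.4879 0.1408]
```

View pics/c1.png

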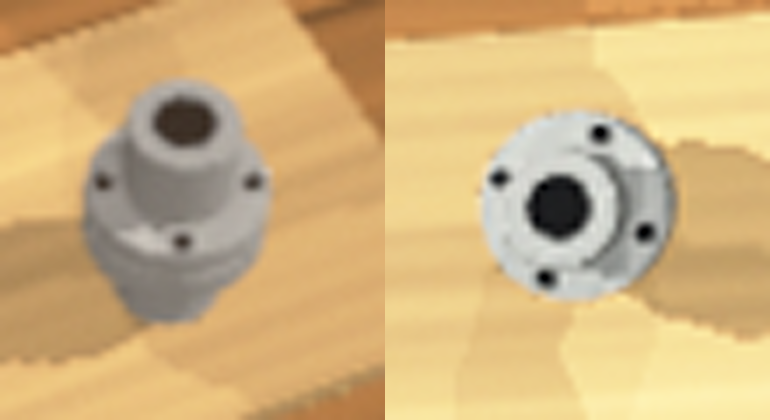

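The up flange sits within about 0.5 mm of the base axis: bore at top (194.3,224.1) and scene (295.9,139.1). Now the down flange.

```bash
python3 -m crank '[[-1,0.5,-1,-0.5,0],[-1,0.9,-1.8,-1.5,0],[-1,1.3,-2.5,-2.7,0],[-1,1.6,-3.07,-3.8,0],[-1,1.6,-3.07,-4.2,0]]'
python3 -m crank '[[-1,0,0,0,0],[-1,0,0,0,0],[-1,0,0,0,0],[-1,0,0,0,0],[-1,0,0,0,0]]'
```

```text
t: 10.08
tool_pos: [0.6162, -0.1027, 0.0549]
eef_rot: [-0.0, 0.986, 0.169, -0.002]
force: [-1.2, -0.5, -0.7]
width: 0.995
gripper_force: 0.0
t: 10.5
tool_pos: [0.6186, -0.0984, 0.0607]
eef_rot: [0.0, 0.985, 0.171, 0.001]
force: [-0.1, 0.4, -0.2]
width: 1.0
gripper_force: 0.0
```

```bash
python3 -m crank '[[-1,-0.04,-0.02,-0.5,0],[-1,-0.04,-0.02,-1,0],[-1,-0.04,-0.02,-1.5,0],[-1,-0.04,-0.02,-1.9,0],[-1,-0.04,-0.02,-1.9,0]]'
python3 -m crank '[[-0.4,0,0,0,0],[-0.3,0,0,0,0],[0,0,0,0,0],[1,0,0,0,0],[1,0,0,0,0]]' 60
python3 -m crank '[[1,0,0,0,0],[1,0,0,0,0],[1,0,0,0,0],[1,0,0,0,0],[1,0,0,0,0]]' 60
```

```text
t: 10.92
tool_pos: [0.6145, -0.0994, 0.0078]
eef_rot: [-0.001, 0.985, 0.171, -0.002]
force: [-0.2, -0.1, -0.1]
width: 1.0
gripper_force: 0.0
t: 11.33
tool_pos: [0.6173, -0.0998, 0.0127]
eef_rot: [0.0, 0.985, 0.17, 0.001]
force: [-2.9, -0.4, 5.7]
width: 0.669
gripper_force: 62.6
t: 11.75
tool_pos: [0.6172, -0.0998, 0.0127]
eef_rot: [0.0, 0.985, 0.17, 0.001]
force: [-2.4, -0.3, 4.0]
width: 0.675
gripper_force: 62.6
```

```bash
python3 -m crank '[[1,0,0,0.3,0],[1,0,0,1,0],[1,0,0,2.2,0],[1,0,0,3.6,0],[1,0,0,5,0]]'
python3 -m crank '[[1,-0.2,0.4,0.3,0],[1,-0.7,1.5,0.3,0],[1,-1.3,2.9,0.3,0],[1,-1.9,4.2,0.3,0],[1,-2.4,5.3,0.3,0]]'
python3 -m crank '[[1,-0.5,1.1,0,0],[1,-1,2.2,0,0],[1,-1.4,3.1,0,0],[1,-1.7,3.8,0,0],[1,-1.89,4.11,0,0]]'
python3 -m crank '[[1,0,0,0,0],[1,0,0,0,0],[1,0,0,0,0],[1,0,0,0,0],[1,0,0,0,0]]'
python3 -m crank '[[1,0,0,-0.4,0],[1,0,0,-0.8,0],[1,0,0,-1.1,0],[1,0,0,-1.1,0],[1,0,0,-1.1,0]]'
python3 - <<'E'
from h import *
S=ctrl.camera("scene");T=ctrl.camera("top");cv2.imwrite("pics/d_s.png",S[:,:,::-1]);cv2.imwrite("pics/d_t.png",T[:,:,::-1])
a=cv2.resize(S[102:172,270:325],None,fx=7,fy=7,interpolation=cv2.INTER_CUBIC);b=cv2.resize(T[185:255,165:220],None,fx=7,fy=7,interpolation=cv2.INTER_CUBIC)
cv2.imwrite("pics/d1.png",np.hstack([a,b])[:,:,::-1]);print(ctrl.state()['tool_pos'])
for im,n,o in((a,"scene",(270,102)),(b,"top",(165,185))):
    k,l,s,c=cv2.connectedComponentsWithStats((im.max(2)<85).astype(np.uint8))
    for i in range(1,k):
        if 30<s[i][4]<3500:print(n,((c[i]-3)/7+o).round(2),s[i][4])
E
```

```text
t: 12.17
tool_pos: [0.6159, -0.0995, 0.1375]
eef_rot: [-0.0, 0.985, 0.171, -0.001]
force: [2.0, -0.0, -3.9]
width: 0.664
gripper_force: 65.1
t: 12.58
tool_pos: [0.5547, 0.0357, 0.1435]
eef_rot: [-0.0, 0.985, 0.171, -0.0]
force: [-0.1, 0.5, -4.3]
width: 0.665
gripper_force: 65.1
t: 13.0
tool_pos: [0.5075, 0.139, 0.1437]
eef_rot: [-0.0, 0.985, 0.173, -0.0]
force: [-0.4, 0.7, -4.4]
width: 0.669
gripper_force: 65.2
t: 13.42
tool_pos: [0.5099, 0.1344, 0.1437]
eef_rot: [0.0, 0.986, 0.17, -0.0]
force: [0.0, -0.3, -3.9]
width: 0.665
gripper_force: 65.2
t: 13.83
tool_pos: [0.5088, 0.1354, 0.1154]
eef_rot: [-0.0, 0.985, 0.171, -0.001]
force: [-0.4, 0.2, -4.2]
width: 0.667
gripper_force: 65.2
[0.50957197 0.13571002 0.11645046]
scene [308.83 120.51] 125
scene [297.85 123.61] 2137
scene [302.64 132.18] 98
scene [284.16 147.64] 90
scene [305.64 147.63] 64
scene [295.55 156.03] 55
top [171.21 236.88] 3184
top [206.56 227.76] 244
top [167.71 249.8 ] 37
```

View pics/d1.png

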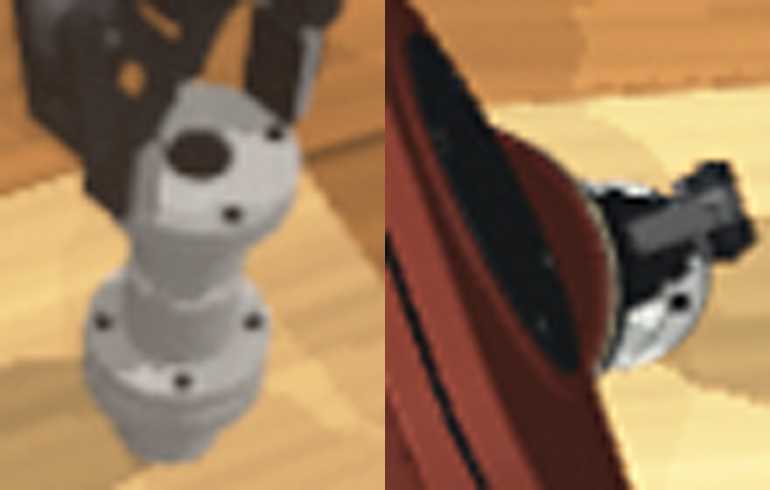

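The flange hangs over the stack, with its bore at scene (297.9,123.6) and the hubs about 7 mm apart. Checking the offset.

```bash
python3 - <<'E'
from h import *
for z in(.1437,.1457,.1477):print(z,plane("scene",(297.85,123.61),z).round(4))
h=(plane("scene",(308.83,120.51),.1457),plane("scene",(302.64,132.18),.1457));b=plane("scene",(297.85,123.61),.1457)
print([np.linalg.norm(x-b).round(4) for x in h])
m=(h[0]+h[1])[:2]/2; d=(h[1]-h[0])[:2]; n=np.array([-d[1],d[0]])/2
print("from holes",m+n,m-n)
a=ctrl.state();print(a['tool_pos'],a['force'])
E
```

```text
0.1437 [0.5076 0.136  0.1437]
0.1457 [0.5093 0.1351 0.1457]
0.1477 [0.511  0.1342 0.1477]
[np.float64(0.0255), np.float64(0.0256)]
from holes [0.53520279 0.16024365] [0.50927675 0.13488838]
[0.50957197 0.13571002 0.11645046] [ 0.25605915 -0.5614745  -5.63624814]
```

It is centred to about 0.3 mm. Lowering gently.

```bash
python3 -m crank '[[1,0,0,-0.06,0],[1,0,0,-0.12,0],[1,0,0,-0.17,0],[1,0,0,-0.2,0],[1,0,0,-0.2,0]]'
python3 -m crank '[[1,0,0,-0.01,0],[1,0,0,-0.02,0],[1,0,0,-0.03,0],[1,0,0,-0.03,0],[1,0,0,-0.03,0]]'
python3 -m crank '[[1,0,0,-0.01,0],[1,0,0,-0.02,0],[1,0,0,-0.03,0],[1,0,0,-0.03,0],[1,0,0,-0.03,0]]'
```

```text
t: 14.35
tool_pos: [0.5094, 0.1355, 0.1112]
eef_rot: [-0.0, 0.985, 0.171, -0.0]
force: [-0.9, 0.0, -4.5]
width: 0.665
gripper_force: 65.2
t: 14.77
tool_pos: [0.5095, 0.1356, 0.1106]
eef_rot: [0.0, 0.985, 0.171, 0.0]
force: [0.0, 0.8, -4.8]
width: 0.668
gripper_force: 65.2
t: 15.18
tool_pos: [0.5095, 0.1356, 0.1098]
eef_rot: [-0.0, 0.985, 0.171, -0.0]
force: [-0.5, 0.5, -5.4]
width: 0.665
gripper_force: 65.2
```

```bash
python3 -m crank '[[1,0,0,-0.01,0],[1,0,0,-0.02,0],[1,0,0,-0.03,0],[1,0,0,-0.03,0],[1,0,0,-0.03,0]]'
python3 -m crank '[[1,0,0,-0.01,0],[1,0,0,-0.02,0],[1,0,0,-0.02,0],[1,0,0,-0.02,0],[1,0,0,-0.02,0]]'
```

```text
t: 15.6
tool_pos: [0.5094, 0.1356, 0.1091]
eef_rot: [-0.0, 0.985, 0.171, -0.0]
force: [0.0, 0.4, -4.3]
width: 0.667
gripper_force: 65.2
t: 16.02
tool_pos: [0.5096, 0.1356, 0.1089]
eef_rot: [-0.0, 0.985, 0.171, 0.0]
force: [0.3, 0.3, -0.0]
width: 0.666
gripper_force: 66.5
```

The stack now carries the weight. I'll reduce the grip, open slowly, rise and retreat.

```bash
python3 -m crank '[[1,0,0,0,0],[1,0,0,0,0],[1,0,0,0,0],[1,0,0,0,0],[1,0,0,0,0]]' 20
python3 -m crank '[[-0.4,0,0,0,0],[-0.5,0,0,0,0],[-0.7,0,0,0,0],[-1,0,0,0,0],[-1,0,0,0,0]]'
python3 -m crank '[[-1,0,0,0,0],[-1,0,0,0.1,0],[-1,0,0,0.5,0],[-1,0,0,1.1,0],[-1,0,0,1.9,0]]'
python3 -m crank '[[-1,0,0,0.8,0],[-1,0,-1,1.2,0],[-1,0,-2.3,1.4,0],[-1,0,-3.7,1.4,0],[-1,0,-5,1.4,0]]'
python3 -m crank '[[-1,0,-1,0,0],[-1,0,-1.7,0,0],[-1,0,-2,0,0],[-1,0,-2,0,0],[-1,0,-2,0,0]]'
python3 - <<'E'
from h import *
S=ctrl.camera("scene");T=ctrl.camera("top")
g=np.hstack([cv2.resize(S[70:270,100:350],(400,320)),cv2.resize(T[110:310,140:390],(400,320))]);cv2.imwrite("pics/e1.png",g[:,:,::-1])
for n,im,p in(("scene",S,(298,127)),("top",T,(191,224))):
    q=bore(im,p)[0];print(n,q.round(1),plane(n,q,.138).round(4))
E
```

```text
t: 16.43
tool_pos: [0.5096, 0.1357, 0.1088]
eef_rot: [-0.0, 0.985, 0.171, 0.0]
force: [-0.9, -0.1, 1.2]
width: 0.665
gripper_force: 67.1
t: 16.85
tool_pos: [0.5096, 0.1357, 0.1087]
eef_rot: [-0.0, 0.985, 0.171, 0.0]
force: [-0.7, 0.8, -0.1]
width: 1.0
gripper_force: 0.0
t: 17.27
tool_pos: [0.5088, 0.1354, 0.1564]
eef_rot: [-0.0, 0.985, 0.171, -0.001]
force: [-0.3, 0.3, -0.1]
width: 0.998
gripper_force: 0.0
t: 17.68
tool_pos: [0.5098, 0.0091, 0.1928]
eef_rot: [0.0, 0.985, 0.171, 0.001]
force: [0.0, -0.3, -0.2]
width: 0.999
gripper_force: 0.0
t: 18.1
tool_pos: [0.5096, -0.0384, 0.1916]
eef_rot: [-0.0, 0.985, 0.171, 0.0]
force: [-0.1, 0.7, 0.1]
width: 0.997
gripper_force: 0.0
scene [297.8 126. ] [0.5092 0.1357 0.138 ]
top [190.9 224.5] [0.5099 0.1373 0.138 ]
```

View pics/e1.png

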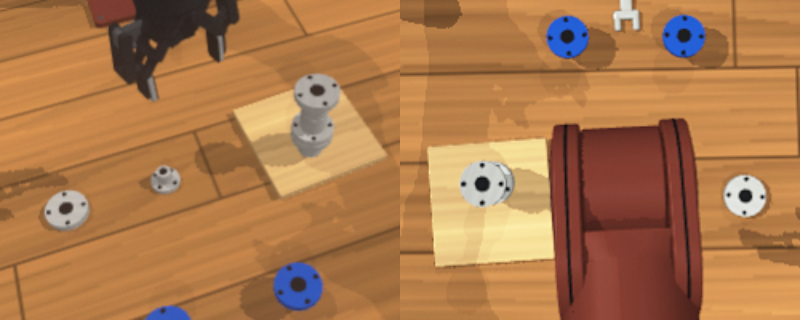

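The stack stands upright, with the top bore at scene (297.8,126.0) and top (190.9,224.5). It is within about 1 mm of the lower flanges, the bystanders haven't moved and the gripper is clear.

```bash
python3 -c "
from station import ctrl
print(ctrl.finish_job())"
```

```text
the job is handed in; nothing more can be done
None
```

The three-flange stack is finished and handed in at about 18 s: it stands upright, the flanges are centred within about 1 mm of one another, and the small flange and spacer disc were left alone.

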